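# Fetch the rosette from behind the stain tins

## Robot

A 6-joint arm with a two-finger parallel gripper is mounted at the origin on the work surface. World frame = base frame: x ahead of the robot, y to its left, z up, the work surface at z = 0. Lengths are in m, angles in rad, forces in N, time in s.
With the tool pointing down it reaches from about 0.275 to 0.85 m from the base axis. Payload 19 kg.
Tool frame: the origin (TCP) lies at the very end of the fingers, on their centre line; the grasp point (between the pads) lies behind it (grasp_offset is the z of the grasp point in the tool frame, in m); z points along the fingers, y is the line along which they close (so a half turn about z gives the same grasp; the last joint's range is limited). The gripper opens to 85 mm and grips with 20 to 120 N. Pads are 22 mm wide; open, the fingers measure 114 mm over their backs; the gripper's body (76 mm by 85 mm) begins 54 mm behind the grasp point. The pads swing forward as they close: fully open they stand 13 mm farther back than shut.
Start: joints at [-1.464, 0.15, 1.437, -0, 1.554, -0.134], TCP at [0.137, -0.558, 0.231] pointing down, gripper open.
Joint ranges: [-2.8, 2.8], [-0.68, 2.1], [0.12, 2.68], [-1.39, 4.53], [0.16, 2.79], [-2.81, 2.81]. Speed limits (rad/s): [1.89, 1.89, 2.22, 3.01, 3.01, 3.01].

## Interface

Orientations are given as a 3x3 rotation matrix whose columns are the frame's x, y, z axes.
In Python, from station import get_state, get_image, camera_info, job_done, grasp_offset gives the robot as it stands.
- The arm moves only by the tool drive_tool, never from a script. Its argument "steps" is a list of rows, each a list of 7 numbers: the shift along the world's x, y, z each as a share of 60 mm, from -1 to 1, then the turn, a rotation vector about the world's x, y, z each as a share of 8 degrees, from -1 to 1, then the gripper's target within -1 to 1 (fully open at 1, half-way at 0, shut at -1). In form: [[dx, dy, dz, wx, wy, wz, gripper], ...]. A call has exactly 5 rows; each row shifts and turns the commanded pose from where the row before left it; what a row does not reach is not made up. A row lasts 1/8 s, in which the tool goes at most 62.5 mm and 10.7 degrees, less where a joint would pass 70% of its speed; a pose out of reach is approached as far as the arm can. A call with a number of a shift or a turn outside -1 to 1 is refused whole. A call with a gripper value outside its range is refused whole. The fingers move at their own pace and stop on an object; "newtons" is the grip in N (left out, the last holds). Time passes only in rows, so rows that do not move let the fingers close, or fill a call up. It gives the time, the measured TCP pose, the force, the opening and the grip force at its end, in the units of the state.
- get_state(): the state, without advancing time (a new reading comes with each control period).
- get_image(name): name is "side" or "top"; returns the picture (400x640x3 uint8, red, green, blue); there is no depth.
- camera_info(name): a dict with "intrinsics" (3x3 intrinsics, pixels), "dist" ([k1, k2, p1, p2, k3] as OpenCV has them; the pictures are not rectified), "position" and "rotation" of the camera in the world. Camera axes: x right, y down, z forward; pixel columns grow to the right and rows downward; lengths in m; the calibration is good to about 2 mm. A picture is of the moment at which its call begins. camera_info takes no time and is no camera call.
- job_done(): hands the job in; it is judged then, once.
The state is a dict: "time_s": time; "joints": joint angles; "dq": joint speeds; "effort": joint torques, N m; "eef_pos": TCP position; "orientation": TCP orientation; "ft_force": force on the tool from outside, world axes, zero at the start; "torque": the same for the moment, N m; "gripper_width": opening from 0.0 (shut) to 1.0 (fully open); "grip_force": force on a finger pad.
Only numpy, scipy, OpenCV 4.12 (cv2) and the standard library are available. Lean on these libraries where they do the work, as an engineer would, in place of code of your own. Each camera call takes 0.05 s, during which the arm holds its last target. There are 200 camera calls.

## Task

First stand the three tins aside in the green tray, then fetch the carved rosette from behind them and lay it flower up, flat, centred and square, in the recess of the frame panel. Only once it lies there, put each tin back on the middle of the coaster of its own colour. Keep the tins upright, set everything down rather than dropping it, and leave the wax jar where it stands.

Things in the scene. Friction and masses are not known exactly. Their poses are not given: they have to be found in the camera images.
- tin_red_mid (a point): the tin with the red lid: a closed upright cylindrical tin, 50 mm across, 90 mm tall, bare metal with a red lid and red stripe, about 0.22 kg; the point is its centre, 45 mm above its foot, z up along its axis. At the start it stands on the coaster of its own colour.
- tin_blue_mid (a point): the tin with the blue lid: a closed upright cylindrical tin, 50 mm across, 90 mm tall, bare metal with a blue lid and blue stripe, about 0.22 kg; the point is its centre, 45 mm above its foot, z up along its axis. At the start it stands on the coaster of its own colour.
- tin_yellow_mid (a point): the tin with the yellow lid: a closed upright cylindrical tin, 50 mm across, 90 mm tall, bare metal with a yellow lid and yellow stripe, about 0.22 kg; the point is its centre, 45 mm above its foot, z up along its axis. At the start it stands on the coaster of its own colour.
- coaster_red_top (a point): the red coaster: a fixed round red disc, 66 mm across and 3 mm thick, on the grey finishing board (board top 6 mm above the bench); the point is the centre of its top face, z up. The three coasters lie left, right and on the robot's side of the rosette's starting place, each 68 mm from it.
- coaster_blue_top (a point): the blue coaster: a fixed round blue disc, 66 mm across and 3 mm thick, on the grey finishing board (board top 6 mm above the bench); the point is the centre of its top face, z up. The three coasters lie left, right and on the robot's side of the rosette's starting place, each 68 mm from it.
- coaster_yellow_top (a point): the yellow coaster: a fixed round yellow disc, 66 mm across and 3 mm thick, on the grey finishing board (board top 6 mm above the bench); the point is the centre of its top face, z up. The three coasters lie left, right and on the robot's side of the rosette's starting place, each 68 mm from it.
- rosette_mid (a point): the carved rosette: a square wooden block 50 x 50 mm with plain vertical sides 24 mm high and a carved flower on top, 30 mm tall in all, about 0.06 kg; the point is its centre, 15 mm above its underside; x and y run square to its sides, z up. It starts lying flat on the grey finishing board, hemmed in by the tins (about 18 mm of gap to each); the board's far side has a low lip, 14 mm high above the bench, about 15 mm behind the rosette.
- panel_recess (a point): the panel's recess: a fixed flat square wooden frame panel, 170 x 170 mm, with a square recess 76 x 76 mm and 5 mm deep in its middle (dark floor); the point is the centre of the recess floor, 6 mm above the bench; x and y run square to the recess's sides, z up. Panel and tray lie on opposite sides of the finishing board; which is left varies.
- tray: the green side tray: a fixed open square tray, 190 x 190 mm, 12 mm high, walls and floor 5 mm thick (180 x 180 mm inside); the origin is the centre of its underside on the bench, x and y run square to its sides, z up. It has room for the three tins.
- wax_jar_mid (a point): a bystander: a closed amber glass jar, 60 mm across and 70 mm tall, standing beyond the finishing board; the point is its centre, 35 mm above its foot.
Things that resemble listed ones, but are neither listed nor needed, are in the scene too. There is more than one size of the part that bears rosette_mid; the job needs the smaller. Leave any purple look-alike of the part that bears tin_red_mid alone.

How it is judged:
By the outcome, as a careful person would: the job done as asked, in the order asked, and still so for the second after the job is handed in, with the robot touching nothing.
It also fails if it takes over 144 s, if anything falls off the work surface, if the arm or the gripper's body presses on something with over 40 N, if the wrist force passes 120 N, or if a joint passes its speed limit or range.

## Working session

There is one attempt and no reset: what is moved stays moved. The work goes in short steps, Python scripts to look and compute and a tool call to move; the robot and the scene stay as the last step left them, time stands still between calls to the robot, and variables do not carry over. Pictures are saved under pics/ and viewed, at most 14 in all, crops included, and the job is handed in when it is done.

Besides the shell and the picture viewer there is one more tool, called after "Request:" as a command line: name --pt "numbers of a row" for each row, then --argument value for the rest. drive_tool: Moves the arm, as the interface text tells. Shift numbers are shares of 60 mm and turn numbers shares of 8 degrees, none past 1 either way. Its arguments: {"type":"object","properties":{"steps":{"type":"array"},"newtons":{"type":"number"}},"required":["steps"]}

```bash
mkdir -p pics
cat > h.py <<'E'
import numpy as np, cv2
from station import *
def snap(cam,name,crop=None,scale=1):
    im=get_image(cam)[:,:,::-1].copy()
    cv2.imwrite('pics/full_'+name+'.png',im)
    if crop: x0,y0,x1,y1=crop; im=im[y0:y1,x0:x1]
    if scale!=1: im=cv2.resize(im,None,fx=scale,fy=scale,interpolation=cv2.INTER_CUBIC)
    cv2.imwrite('pics/'+name+'.png',im)
def ray(cam,px):
    c=camera_info(cam); K=np.array(c['intrinsics'],float); R=np.array(c['rotation'])
    p=cv2.undistortPoints(np.array([[px]],float),K,np.array(c['dist'],float))[0,0]
    return np.array(c['position']),R@np.array([p[0],p[1],1])
def at(cam,px,z):
    o,d=ray(cam,px); return o+d*(z-o[2])/d[2]
def pix(cam,P):
    c=camera_info(cam);R=np.array(c['rotation']).T
    return cv2.projectPoints(np.array([P],float),cv2.Rodrigues(R)[0],-R@np.array(c['position']),np.array(c['intrinsics'],float),np.array(c['dist'],float))[0][0,0]
E
python3 - <<'E'
from h import *
snap('top','top0'); snap('side','side0')
for c in('top','side'):
    i=camera_info(c); print(c,np.round(i['position'],3),np.round(i['rotation'],3).tolist(),np.round(i['intrinsics'],1).tolist())
print(get_state(),grasp_offset() if callable(grasp_offset) else grasp_offset)
E
```

```text
top [ 0.412 -0.002  1.092] [[-0.015, -0.993, 0.116], [-1.0, 0.018, 0.026], [-0.028, -0.116, -0.993]] [[392.1, 0.0, 316.2], [0.0, 392.1, 198.0], [0.0, 0.0, 1.0]]
side [0.14  0.516 0.656] [[-0.781, -0.414, 0.467], [-0.624, 0.529, -0.575], [-0.009, -0.741, -0.672]] [[414.8, 0.0, 321.1], [0.0, 414.8, 203.2], [0.0, 0.0, 1.0]]
{'time_s': 0.1, 'joints': array([-1.46398251e+00,  1.50923345e-01,  1.43794037e+00,  1.81261902e-05,
        1.55378699e+00, -1.34017825e-01]), 'dq': array([ 0.00027176, -0.00044823, -0.00024722,  0.00064343, -0.0005001 ,
       -0.00206206]), 'effort': array([ 4.04213220e-03, -7.14379478e+01, -5.71793461e+01, -1.30125650e-04,
        7.04514503e-03,  4.76919615e-05]), 'eef_pos': array([ 0.13709727, -0.5581993 ,  0.23075627]), 'orientation': array([[ 9.71140039e-01,  2.38509989e-01, -9.47795005e-05],
       [ 2.38509955e-01, -9.71139481e-01,  1.05395403e-03],
       [ 1.59334450e-04, -1.04614282e-03, -9.99999440e-01]]), 'ft_force': array([ 0.3443206 ,  0.79272406, -0.26237146]), 'torque': array([-0.03481195, -0.01518546, -0.01748748]), 'grip_force': 0.0, 'gripper_width': 0.9953021930801974} -0.0187
```

View pics/top0.png

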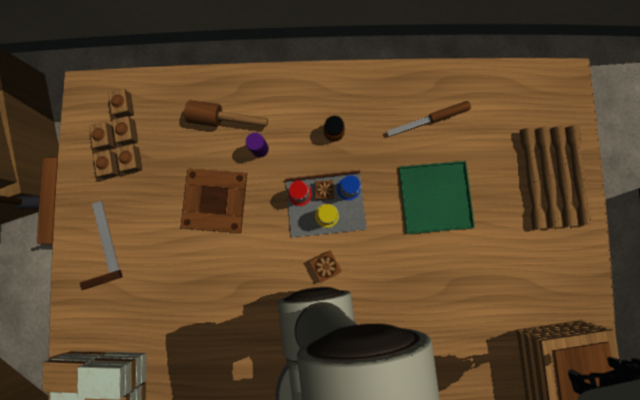

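View pics/side0.png

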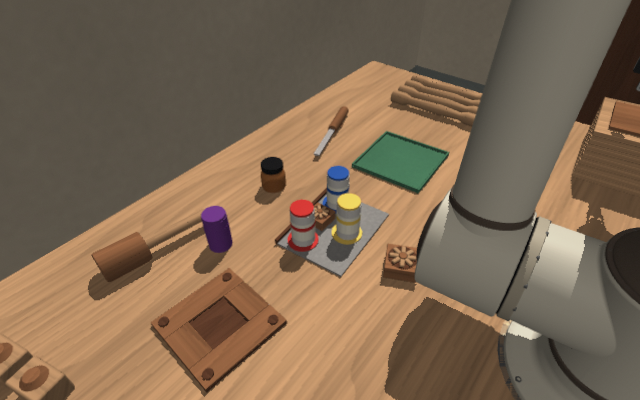

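The top view shows the tins at red (300,193), blue (350,187) and yellow (327,215). The hemmed-in rosette is at (324,189), with a second, bigger-looking one at (323,266). The panel is at (214,200), the tray at (436,198), the purple look-alike at (257,145) and the jar at (334,127). I'll confirm with an enlarged crop.

Run:
```python
import cv2
im=cv2.imread('pics/full_top0.png')
a=im[165:285,280:380]
a=cv2.resize(a,None,fx=5,fy=5,interpolation=cv2.INTER_CUBIC); cv2.imwrite('pics/c1.png',a)
b=im[155:245,175:480]; b=cv2.resize(b,None,fx=2.6,fy=2.6,interpolation=cv2.INTER_CUBIC)
b=cv2.convertScaleAbs(b,alpha=1.8); cv2.imwrite('pics/c2.png',b)
```

```text
(no output)
```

View pics/c1.png

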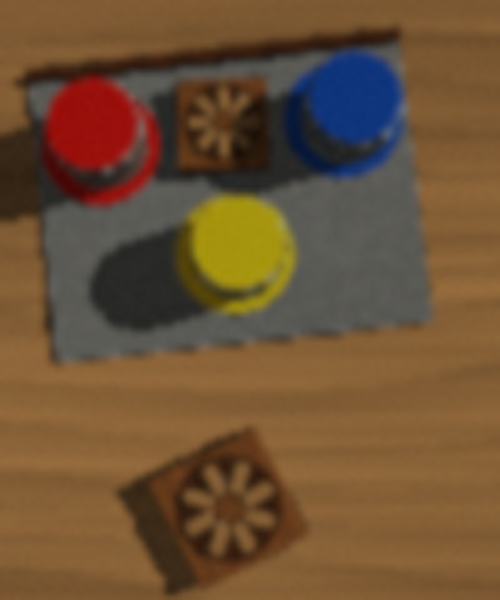

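View pics/c2.png

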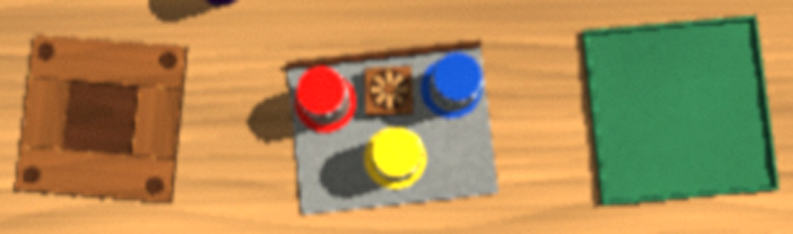

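The hemmed-in rosette at top px (324.5,189) is visibly smaller (about 18 px) than the one at (323,266) (about 26 px). It also lies between the three coasters, so it is the one meant. Next I'll compute positions.

Run:
```python
from h import *
A=lambda u,v:(280+(u+.5)/5-.5,165+(v+.5)/5-.5)
B=lambda u,v:(175+(u+.5)/2.6-.5,155+(v+.5)/2.6-.5)
r=lambda p:np.round(p[:2],4)
def T(f,uv,z): return at('top',f(*uv),z)
for n,uv in dict(red=(92,117),blue=(354,97),yellow=(239,243)).items(): print(n,r(T(A,uv,.099)))
print('ros',r(T(A,(223,122),.034)))
def quad(n,f,c,z):
    P=np.array([T(f,p,z)[:2] for p in c]); e=[np.linalg.norm(P[i]-P[i-1]) for i in range(4)]
    d=P[1]-P[0]+P[2]-P[3]; print(n,np.round(P.mean(0),4),'sides',np.round(e,3),'row-dir yaw of -y',np.round(np.degrees(np.arctan2(d[0],-d[1])),1))
quad('ros',A,[(178,82),(265,78),(270,168),(180,172)],.03)
quad('bigros',A,[(120,490),(252,430),(308,525),(185,585)],.03)
quad('recess',B,[(70,80),(138,83),(132,155),(64,150)],.011)
quad('panel',B,[(33,36),(187,47),(173,203),(15,190)],.011)
quad('tray',B,[(580,30),(757,16),(778,189),(598,206)],.012)
quad('board',A,[(28,80),(400,40),(432,322),(55,362)],.006)
print('jar',r(at('top',(334,124),.07)),'purple',r(at('top',(257,142),.09)))
```

```text
red [0.5554 0.07  ]
blue [ 0.5632 -0.0643]
yellow [ 0.4894 -0.0041]
ros [0.5606 0.0033]
ros [0.5596 0.0032] sides [0.05  0.048 0.05  0.049] row-dir yaw of -y 1.5
bigros [0.3529 0.0105] sides [0.061 0.078 0.059 0.073] row-dir yaw of -y 24.2
recess [0.5397 0.3147] sides [0.076 0.075 0.078 0.075] row-dir yaw of -y -4.3
panel [0.5381 0.3141] sides [0.169 0.172 0.169 0.173] row-dir yaw of -y -5.4
tray [ 0.5363 -0.3052] sides [0.189 0.193 0.187 0.192] row-dir yaw of -y 3.9
board [0.5207 0.0011] sides [0.159 0.21  0.159 0.209] row-dir yaw of -y 5.1
jar [ 0.7315 -0.0264] purple [0.6813 0.1779]
```

Request:
drive_tool --pt "0.39 0.615 0 0 0 -0.08 1" --pt "0.39 0.615 0 0 0 -0.08 1" --pt "0.39 0.615 0 0 0 -0.08 1" --pt "0.39 0.615 0 0 0 -0.08 1" --pt "0.39 0.615 0 0 0 -0.08 1" --newtons 40

```text
time_s: 0.72
eef_pos: [0.2546, -0.3725, 0.2311]
orientation: [[0.983, 0.183, -0.0], [0.183, -0.983, 0.0], [0.0, -0.0, -1.0]]
ft_force: [0.6, 0.3, -0.0]
gripper_width: 1.001
grip_force: 0.0
```

Request:
drive_tool --pt "0.39 0.615 0 0 0 -0.08 1" --pt "0.39 0.615 0 0 0 -0.08 1" --pt "0.39 0.615 0 0 0 -0.08 1" --pt "0.39 0.615 0 0 0 -0.08 1" --pt "0.39 0.615 0 0 0 -0.08 1"

```text
time_s: 1.35
eef_pos: [0.3716, -0.188, 0.2312]
orientation: [[0.992, 0.128, -0.0], [0.128, -0.992, 0.0], [-0.0, -0.0, -1.0]]
ft_force: [0.9, -0.4, 0.1]
gripper_width: 0.999
grip_force: 0.0
```

Request:
drive_tool --pt "0.39 0.615 0 0 0 -0.08 1" --pt "0.39 0.615 0 0 0 -0.08 1" --pt "0.39 0.615 0 0 0 -0.08 1" --pt "0.39 0.615 0 0 0 -0.08 1" --pt "0 0 0 0 0 0 1"

```text
time_s: 1.98
eef_pos: [0.4654, -0.0397, 0.2308]
orientation: [[0.996, 0.087, -0.001], [0.087, -0.996, 0.001], [-0.001, -0.001, -1.0]]
ft_force: [-0.4, -0.3, 0.1]
gripper_width: 1.001
grip_force: 0.0
```

Request:
drive_tool --pt "0.2 0.3 0 0 0 0 1" --pt "0.2 0.3 0 0 0 0 1" --pt "0 0 -0.7 0 0 0 1" --pt "0 0 -0.7 0 0 0 1" --pt "0 0 -0.6 0 0 0 1"

```text
time_s: 2.6
eef_pos: [0.4879, -0.0064, 0.1097]
orientation: [[0.996, 0.084, -0.001], [0.084, -0.996, 0.0], [-0.001, -0.0, -1.0]]
ft_force: [0.6, 0.9, 0.0]
gripper_width: 1.0
grip_force: 0.0
```

Request:
drive_tool --pt "0 0 -0.6 0 0 0 1" --pt "0 0 -0.4 0 0 0 1" --pt "0 0 0 0 0 0 1" --pt "0 0 0 0 0 0 -0.2" --pt "0 0 0 0 0 0 -0.2"

```text
time_s: 3.22
eef_pos: [0.4893, -0.006, 0.0525]
orientation: [[0.996, 0.084, 0.002], [0.084, -0.996, -0.0], [0.002, 0.0, -1.0]]
ft_force: [-0.5, 2.3, 1.8]
gripper_width: 0.604
grip_force: 1.2
```

Request:
drive_tool --pt "0 0 0 0 0 0 -0.5" --pt "0 0 0 0 0 0 -0.5" --pt "0 0 0 0 0 0 -0.5" --pt "0 0 0 0 0 0 -0.5" --pt "0 0 0 0 0 0 -0.5"

```text
time_s: 3.85
eef_pos: [0.4893, -0.006, 0.0526]
orientation: [[0.996, 0.084, 0.002], [0.084, -0.996, -0.0], [0.002, 0.001, -1.0]]
ft_force: [-3.0, -0.9, 7.4]
gripper_width: 0.575
grip_force: 40.6
```

Request:
drive_tool --pt "0 0 0.2 0 0 0 -0.5" --pt "0 0 0.4 0 0 0 -0.5" --pt "0 0 0.4 0 0 0 -0.5" --pt "0 -0.3 0 0 0 0 -0.5" --pt "0 -0.6 0 0 0 0 -0.5"

```text
time_s: 4.47
eef_pos: [0.4885, -0.0604, 0.1113]
orientation: [[0.996, 0.086, 0.0], [0.086, -0.996, 0.0], [0.0, 0.0, -1.0]]
ft_force: [0.2, -0.8, -1.5]
gripper_width: 0.575
grip_force: 42.0
```

Request:
drive_tool --pt "0 -0.7 0 0 0 0 -0.5" --pt "0 -0.7 0 0 0 0 -0.5" --pt "0 -0.7 0 0 0 0 -0.5" --pt "0 -0.7 0 0 0 0 -0.5" --pt "0 -0.7 0 0 0 0 -0.5"

```text
time_s: 5.1
eef_pos: [0.4878, -0.272, 0.1106]
orientation: [[0.996, 0.084, -0.001], [0.084, -0.996, 0.0], [-0.001, -0.001, -1.0]]
ft_force: [1.7, -0.1, -1.4]
gripper_width: 0.581
grip_force: 42.0
```

Request:
drive_tool --pt "0 -0.6 0 0 0 0 -0.5" --pt "-0.1 -0.4 0 0 0 0 -0.5" --pt "0 -0.2 0 0 0 0 -0.5" --pt "0 0 -0.4 0 0 0 -0.5" --pt "0 0 -0.3 0 0 0 -0.5"

```text
time_s: 5.72
eef_pos: [0.4823, -0.3415, 0.068]
orientation: [[0.996, 0.084, -0.001], [0.084, -0.996, 0.001], [-0.001, -0.001, -1.0]]
ft_force: [-0.1, -0.0, -1.3]
gripper_width: 0.574
grip_force: 42.1
```

Request:
drive_tool --pt "0 0 -0.18 0 0 0 -0.5" --pt "0 0 -0.08 0 0 0 -0.5" --pt "0 0 -0.03 0 0 0 -0.5" --pt "0 0 -0.015 0 0 0 -0.5" --pt "0 0 0 0 0 0 -0.5"

```text
time_s: 6.35
eef_pos: [0.4828, -0.3419, 0.0513]
orientation: [[0.996, 0.084, 0.0], [0.084, -0.996, -0.0], [0.0, 0.0, -1.0]]
ft_force: [-0.0, -0.9, -1.8]
gripper_width: 0.577
grip_force: 42.1
```

Request:
drive_tool --pt "0 0 -0.02 0 0 0 -0.5" --pt "0 0 -0.015 0 0 0 -0.5" --pt "0 0 -0.01 0 0 0 -0.5" --pt "0 0 0 0 0 0 -0.5" --pt "0 0 0 0 0 0 -0.5"

```text
time_s: 6.98
eef_pos: [0.4827, -0.3418, 0.0487]
orientation: [[0.996, 0.084, 0.0], [0.084, -0.996, -0.0], [0.0, 0.0, -1.0]]
ft_force: [-3.8, 1.6, 5.0]
gripper_width: 0.577
grip_force: 42.5
```

Request:
drive_tool --pt "0 0 0 0 0 0 0.3" --pt "0 0 0 0 0 0 1" --pt "0 0 0 0 0 0 1" --pt "0 0 0.3 0 0 0 1" --pt "0 0 0.7 0 0 0 1"

```text
time_s: 7.6
eef_pos: [0.4821, -0.3413, 0.1086]
orientation: [[0.996, 0.084, -0.002], [0.084, -0.996, 0.002], [-0.002, -0.002, -1.0]]
ft_force: [0.2, -0.7, 0.2]
gripper_width: 0.999
grip_force: 0.0
```

Request:
drive_tool --pt "0 0 0.4 0 0 0 1" --pt "0.27 0.9 0 0 0 0 1" --pt "0.27 0.9 0 0 0 0 1" --pt "0.27 0.9 0 0 0 0 1" --pt "0.27 0.9 0 0 0 0 1"

```text
time_s: 8.22
eef_pos: [0.548, -0.1241, 0.1339]
orientation: [[0.996, 0.084, 0.002], [0.084, -0.996, -0.0], [0.002, 0.001, -1.0]]
ft_force: [1.1, -1.2, 0.1]
gripper_width: 0.999
grip_force: 0.0
```

Request:
drive_tool --pt "0.25 0.9 0 0 0 0 1" --pt "0 0.12 0 0 0 0 1" --pt "0 0 -0.4 0 0 0 1" --pt "0 0 -0.5 0 0 0 1" --pt "0 0 -0.44 0 0 0 1"

```text
time_s: 8.85
eef_pos: [0.5625, -0.0653, 0.0519]
orientation: [[0.996, 0.084, 0.001], [0.084, -0.996, -0.0], [0.001, 0.0, -1.0]]
ft_force: [1.3, 0.3, 0.1]
gripper_width: 0.999
grip_force: 0.0
```

Request:
drive_tool --pt "0 0 0 0 0 0 1" --pt "0 0 0 0 0 0 0" --pt "0 0 0 0 0 0 -0.5" --pt "0 0 0 0 0 0 -0.5" --pt "0 0 0 0 0 0 -0.5"

```text
time_s: 9.48
eef_pos: [0.5631, -0.0649, 0.0535]
orientation: [[0.996, 0.084, 0.002], [0.084, -0.996, -0.001], [0.002, 0.001, -1.0]]
ft_force: [-2.2, -1.4, 8.1]
gripper_width: 0.576
grip_force: 40.6
```

Request:
drive_tool --pt "0 0 0.2 0 0 0 -0.5" --pt "0 0 0.4 0 0 0 -0.5" --pt "0 0 0.4 0 0 0 -0.5" --pt "0 -0.4 0 0 0 0 -0.5" --pt "-0.1 -0.6 0 0 0 0 -0.5"

```text
time_s: 10.1
eef_pos: [0.5569, -0.1248, 0.1134]
orientation: [[0.996, 0.086, 0.002], [0.086, -0.996, -0.0], [0.002, 0.0, -1.0]]
ft_force: [-0.4, 0.3, -1.4]
gripper_width: 0.577
grip_force: 41.7
```

Request:
drive_tool --pt "-0.1 -0.7 0 0 0 0 -0.5" --pt "-0.1 -0.7 0 0 0 0 -0.5" --pt "-0.1 -0.6 0 0 0 0 -0.5" --pt "-0.03 -0.33 0 0 0 0 -0.5" --pt "0 0 -0.3 0 0 0 -0.5"

```text
time_s: 10.72
eef_pos: [0.5373, -0.2656, 0.0949]
orientation: [[0.997, 0.083, 0.002], [0.083, -0.997, -0.001], [0.002, 0.002, -1.0]]
ft_force: [0.9, 0.3, -0.9]
gripper_width: 0.573
grip_force: 41.8
```

Request:
drive_tool --pt "0 0 -0.4 0 0 0 -0.5" --pt "0 0 -0.2 0 0 0 -0.5" --pt "0 0 -0.1 0 0 0 -0.5" --pt "0 0 -0.03 0 0 0 -0.5" --pt "0 0 0 0 0 0 -0.5"

```text
time_s: 11.35
eef_pos: [0.537, -0.2644, 0.0506]
orientation: [[0.996, 0.084, 0.001], [0.084, -0.996, -0.0], [0.001, 0.0, -1.0]]
ft_force: [-0.0, 0.7, -0.9]
gripper_width: 0.576
grip_force: 41.8
```

Request:
drive_tool --pt "0 0 -0.015 0 0 0 -0.5" --pt "0 0 -0.015 0 0 0 -0.5" --pt "0 0 -0.01 0 0 0 -0.5" --pt "0 0 0 0 0 0 -0.5" --pt "0 0 0 0 0 0 -0.5"

```text
time_s: 11.98
eef_pos: [0.5371, -0.2646, 0.0495]
orientation: [[0.996, 0.084, 0.001], [0.084, -0.996, -0.001], [0.001, 0.001, -1.0]]
ft_force: [-6.8, 4.5, 19.4]
gripper_width: 0.572
grip_force: 43.5
```

Request:
drive_tool --pt "0 0 0.02 0 0 0 0.3" --pt "0 0 0 0 0 0 1" --pt "0 0 0 0 0 0 1" --pt "0 0 0.4 0 0 0 1" --pt "0 0 1 0 0 0 1"

```text
time_s: 12.6
eef_pos: [0.5355, -0.2637, 0.1312]
orientation: [[0.996, 0.084, -0.004], [0.084, -0.996, 0.003], [-0.004, -0.003, -1.0]]
ft_force: [1.8, -1.0, 1.1]
gripper_width: 1.0
grip_force: 0.0
```

Request:
drive_tool --pt "0.05 0.9 0 0 0 0 1" --pt "0.05 0.9 0 0 0 0 1" --pt "0.05 0.9 0 0 0 0 1" --pt "0.05 0.9 0 0 0 0 1" --pt "0.05 0.9 0 0 0 0 1"

```text
time_s: 13.22
eef_pos: [0.5516, 0.0073, 0.1329]
orientation: [[0.996, 0.084, 0.0], [0.084, -0.996, 0.0], [0.0, -0.0, -1.0]]
ft_force: [1.1, -0.7, -0.7]
gripper_width: 0.999
grip_force: 0.0
```

Request:
drive_tool --pt "0.05 0.8 0 0 0 0 1" --pt "0 0.28 0 0 0 0 1" --pt "0 0 -0.4 0 0 0 1" --pt "0 0 -0.5 0 0 0 1" --pt "0 0 -0.44 0 0 0 1"

```text
time_s: 13.85
eef_pos: [0.5546, 0.0698, 0.0514]
orientation: [[0.996, 0.084, -0.0], [0.084, -0.996, -0.0], [-0.0, 0.0, -1.0]]
ft_force: [0.4, 0.8, -0.2]
gripper_width: 0.998
grip_force: 0.0
```

Request:
drive_tool --pt "0 0 0 0 0 0 1" --pt "0 0 0 0 0 0 0" --pt "0 0 0 0 0 0 -0.5" --pt "0 0 0 0 0 0 -0.5" --pt "0 0 0 0 0 0 -0.5"

```text
time_s: 14.48
eef_pos: [0.5554, 0.0703, 0.0538]
orientation: [[0.996, 0.084, 0.002], [0.084, -0.996, -0.0], [0.002, 0.0, -1.0]]
ft_force: [-0.9, -1.2, 5.8]
gripper_width: 0.579
grip_force: 40.7
```

Request:
drive_tool --pt "0 0 0.25 0 0 0 -0.5" --pt "0 0 0.5 0 0 0 -0.5" --pt "0 0 0.6 0 0 0 -0.5" --pt "0.05 -0.3 0.4 0 0 0 -0.5" --pt "0.1 -0.6 0 0 0 0 -0.5"

```text
time_s: 15.1
eef_pos: [0.5646, 0.0166, 0.1611]
orientation: [[0.996, 0.086, 0.005], [0.086, -0.996, -0.0], [0.005, 0.001, -1.0]]
ft_force: [0.7, -0.8, -2.9]
gripper_width: 0.575
grip_force: 42.3
```

Request:
drive_tool --pt "0.05 -0.8 0 0 0 0 -0.5" --pt "0.05 -0.8 0 0 0 0 -0.5" --pt "0.05 -0.8 0 0 0 0 -0.5" --pt "0.05 -0.8 0 0 0 0 -0.5" --pt "0.05 -0.8 0 0 0 0 -0.5"

```text
time_s: 15.72
eef_pos: [0.5786, -0.2252, 0.1589]
orientation: [[0.996, 0.084, 0.001], [0.084, -0.996, -0.0], [0.001, 0.0, -1.0]]
ft_force: [0.3, 0.1, -2.1]
gripper_width: 0.578
grip_force: 42.2
```

Request:
drive_tool --pt "0.05 -0.8 0 0 0 0 -0.5" --pt "0.05 -0.7 0 0 0 0 -0.5" --pt "0.07 -0.4 0 0 0 0 -0.5" --pt "0 -0.12 0 0 0 0 -0.5" --pt "0 0 -0.4 0 0 0 -0.5"

```text
time_s: 16.35
eef_pos: [0.5895, -0.3454, 0.1357]
orientation: [[0.996, 0.084, 0.003], [0.084, -0.996, -0.002], [0.003, 0.002, -1.0]]
ft_force: [-0.1, 0.2, -3.3]
gripper_width: 0.576
grip_force: 42.4
```

Request:
drive_tool --pt "0 0 -0.6 0 0 0 -0.5" --pt "0 0 -0.5 0 0 0 -0.5" --pt "0 0 -0.2 0 0 0 -0.5" --pt "0 0 -0.05 0 0 0 -0.5" --pt "0 0 0 0 0 0 -0.5"

```text
time_s: 16.98
eef_pos: [0.5894, -0.3449, 0.0538]
orientation: [[0.996, 0.085, 0.001], [0.085, -0.996, -0.001], [0.001, 0.001, -1.0]]
ft_force: [-0.6, 0.2, -2.2]
gripper_width: 0.573
grip_force: 42.3
```

Request:
drive_tool --pt "0 0 -0.03 0 0 0 -0.5" --pt "0 0 -0.02 0 0 0 -0.5" --pt "0 0 -0.01 0 0 0 -0.5" --pt "0 0 -0.005 0 0 0 -0.5" --pt "0 0 0 0 0 0 -0.5"

```text
time_s: 17.6
eef_pos: [0.5892, -0.3449, 0.0498]
orientation: [[0.996, 0.084, 0.001], [0.084, -0.996, -0.001], [0.001, 0.001, -1.0]]
ft_force: [-2.9, 3.5, 8.0]
gripper_width: 0.578
grip_force: 43.4
```

Contact is made, so I release the red tin, rise, and look at the bare board.

Request:
drive_tool --pt "0 0 0 0 0 0 0.3" --pt "0 0 0 0 0 0 1" --pt "0 0 0 0 0 0 1" --pt "0 0 0.4 0 0 0 1" --pt "0 0 1 0 0 0 1"

```text
time_s: 18.23
eef_pos: [0.5878, -0.3441, 0.1306]
orientation: [[0.996, 0.084, -0.004], [0.084, -0.996, 0.003], [-0.004, -0.004, -1.0]]
ft_force: [1.0, -1.1, -0.3]
gripper_width: 1.005
grip_force: 0.0
```

Run:
```python
from h import *
snap('top','top1',(280,165,380,245),8)
im=cv2.imread('pics/full_top1.png'); b=cv2.resize(im[150:250,170:480],None,fx=2.5,fy=2.5,interpolation=cv2.INTER_CUBIC)
cv2.imwrite('pics/c3.png',cv2.convertScaleAbs(b,alpha=1.6))
```

```text
(no output)
```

View pics/top1.png

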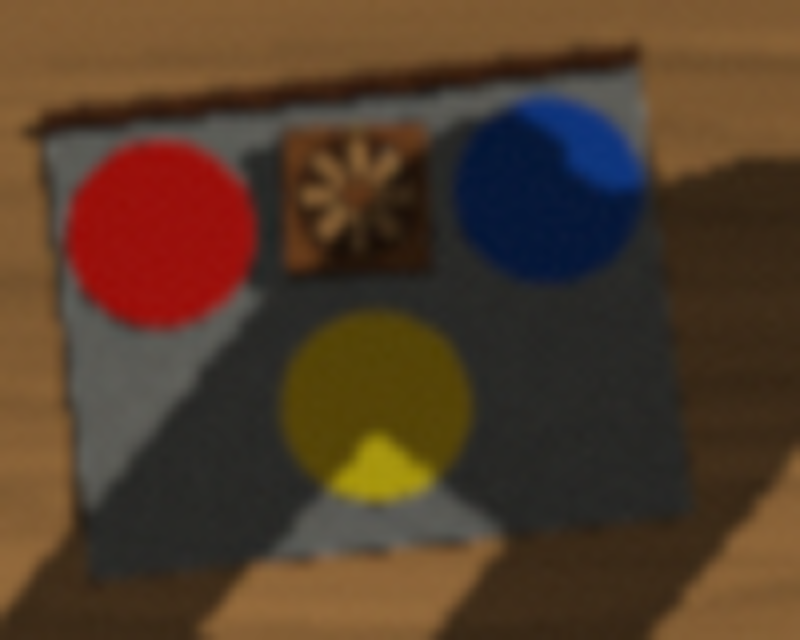

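View pics/c3.png

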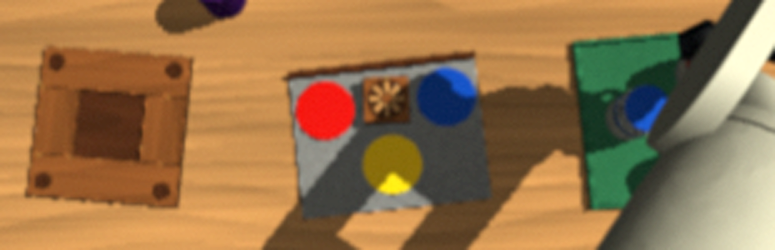

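The top crop shows bare coasters at red (162,235), blue (550,190) and yellow (376,407), with the flower centre at (358,193), in 8x crop pixels. In c3 the panel's recess is centred near (109,124).

Run:
```python
from h import *
A=lambda u,v:(280+(u+.5)/8-.5,165+(v+.5)/8-.5)
r=lambda p:np.round(p[:2],4)
co={n:at('top',A(*uv),.009) for n,uv in dict(red=(162,235),blue=(550,190),yellow=(376,407)).items()}
for n in co: print(n,r(co[n]))
print('ros',r(at('top',A(358,193),.035)))
d=co['blue']-co['red'];print('sep',np.linalg.norm(d),'yaw',np.degrees(np.arctan2(d[0],-d[1])),'mid',r((co['blue']+co['red'])/2))
im=cv2.imread('pics/full_top1.png')
b=cv2.resize(im[160:240,172:256],None,fx=7,fy=7,interpolation=cv2.INTER_CUBIC);cv2.imwrite('pics/c4.png',cv2.convertScaleAbs(b,alpha=1.8))
# colour-centroid check
hsv=cv2.cvtColor(im,cv2.COLOR_BGR2HSV)
for n,lo,hi in (('red',0,4),('blue',105,125),('yellow',22,32)):
    m=((hsv[...,0]>=lo)&(hsv[...,0]<=hi)&(hsv[...,1]>190))
    m[:,:285]=0;m[:,365:]=0;m[:170]=0;m[235:]=0
    y,x=np.nonzero(m);print(n,m.sum(),r(at('top',(x.mean(),y.mean()),.009)))
```

```text
red [0.5515 0.0716]
blue [ 0.5648 -0.0638]
yellow [ 0.4902 -0.0019]
ros [0.5613 0.0029]
sep 0.13608897237084258 yaw 5.604628297947699 mid [0.5582 0.0039]
red 402 [0.5521 0.0721]
blue 374 [ 0.5645 -0.063 ]
yellow 404 [ 0.4905 -0.0016]
```

View pics/c4.png

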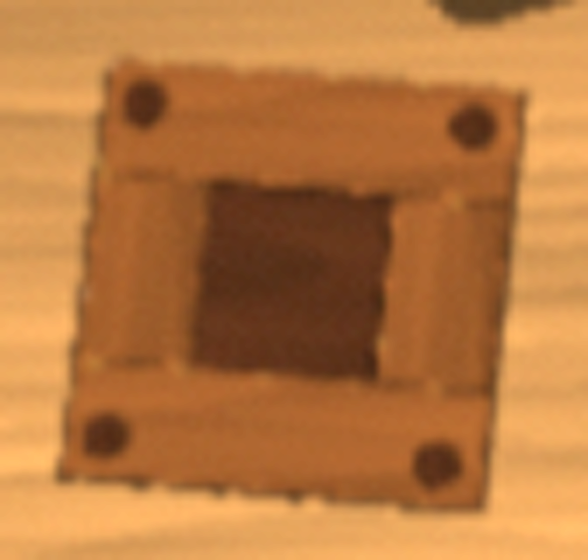

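Request:
drive_tool --pt "-0.05 0.72 0 0 0 -0.05 1" --pt "-0.05 0.72 0 0 0 -0.05 1" --pt "-0.05 0.72 0 0 0 -0.05 1" --pt "-0.06 0.72 0 0 0 -0.05 1" --pt "-0.06 0.72 0 0 0 -0.05 1"

```text
time_s: 18.9
eef_pos: [0.5725, -0.1275, 0.1326]
orientation: [[0.999, 0.049, 0.0], [0.049, -0.999, -0.0], [0.0, 0.0, -1.0]]
ft_force: [0.6, 0.2, 2.0]
gripper_width: 0.998
grip_force: 0.0
```

Request:
drive_tool --pt "-0.06 0.72 0 0 0 0 1" --pt "-0.06 0.72 0 0 0 0 1" --pt "-0.05 0.72 0 0 0 0 1" --pt "-0.02 0.02 0 0 0 0 1" --pt "0 0 -0.5 0 0 0 1"

```text
time_s: 19.52
eef_pos: [0.5626, 0.0019, 0.1041]
orientation: [[0.999, 0.05, 0.004], [0.05, -0.999, -0.001], [0.004, 0.001, -1.0]]
ft_force: [0.0, -0.7, -0.3]
gripper_width: 1.004
grip_force: 0.0
```

Request:
drive_tool --pt "-0.03 0.02 -0.5 0 0 0 1" --pt "0 0 -0.5 0 0 0 1" --pt "0 0 -0.3 0 0 0 1" --pt "0 0 -0.15 0 0 0 1" --pt "0 0 0 0 0 0 1"

```text
time_s: 20.15
eef_pos: [0.5596, 0.003, 0.0156]
orientation: [[0.999, 0.049, -0.0], [0.049, -0.999, 0.0], [-0.0, -0.0, -1.0]]
ft_force: [0.1, 0.3, 0.6]
gripper_width: 0.999
grip_force: 0.0
```

Run:
```python
from h import *
print(get_state()['eef_pos'],get_state()['ft_force'])
snap('side','side1',(250,150,410,270),5)
D=lambda u,v:(172+(u+.5)/7-.5,160+(v+.5)/7-.5)
P=np.array([at('top',D(*p),.011)[:2] for p in [(145,103),(473,126),(437,465),(106,436)]])
d=P[1]-P[0]+P[2]-P[3]; e=P[1]+P[0]-P[2]-P[3]
print(P.mean(0),np.degrees(np.arctan2(d[0],-d[1])),np.degrees(np.arctan2(e[1],e[0])))
Q=np.array([at('top',D(*p),.011)[:2] for p in [(108,60),(526,92),(486,510),(60,478)]]);print(Q.mean(0))
Q=np.array([at('top',D(*p),.008)[:2] for p in [(210,184),(392,194),(378,380),(193,366)]]);print(Q.mean(0))
```

```text
[0.55960141 0.0030095  0.01560141] [0.12545281 0.34870287 0.5605833 ]
[0.53935626 0.31640427] -5.473676560656273 -5.558532906125591
[0.53857958 0.31470312]
[0.53995457 0.31579247]
```

View pics/side1.png

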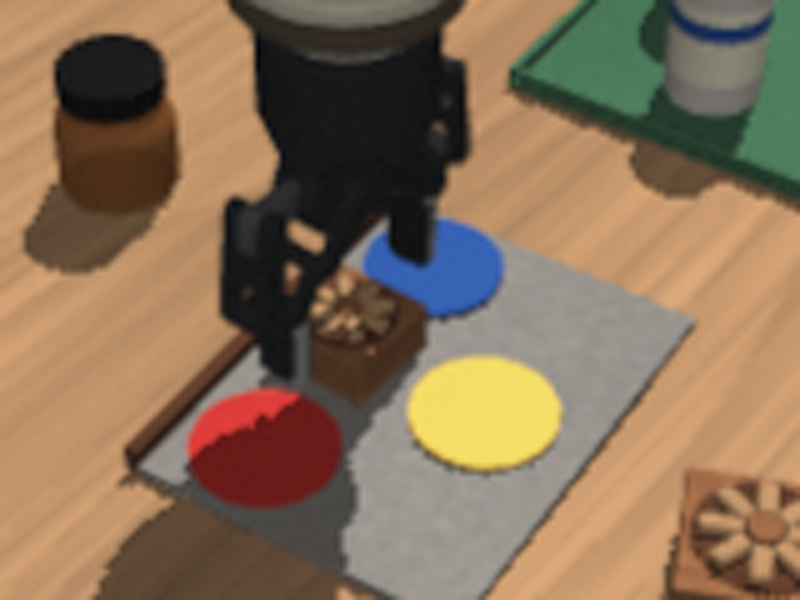

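The side crop shows the open fingers straddling the rosette (flower at about (352,305)), with clearance on both sides. I'll lower 3 mm and close.

Request:
drive_tool --pt "0 0 -0.05 0 0 0 1" --pt "0 0 0 0 0 0 0.5" --pt "0 0 0 0 0 0 0" --pt "0 0 0 0 0 0 -0.5" --pt "0 0 0 0 0 0 -0.5" --newtons 30

```text
time_s: 20.82
eef_pos: [0.5597, 0.0032, 0.013]
orientation: [[0.999, 0.05, 0.001], [0.05, -0.999, 0.0], [0.001, 0.0, -1.0]]
ft_force: [-1.2, 0.2, 5.0]
gripper_width: 0.578
grip_force: 31.6
```

Request:
drive_tool --pt "0 0 0 0 0 0 -0.5" --pt "0 0 0 0 0 0 -0.5" --pt "0 0 0.2 0 0 0 -0.5" --pt "0 0 0.4 0 0 0 -0.5" --pt "0 0 0.4 0 0 0 -0.5"

```text
time_s: 21.45
eef_pos: [0.5594, 0.0032, 0.0738]
orientation: [[0.999, 0.049, -0.0], [0.049, -0.999, 0.0], [-0.0, -0.0, -1.0]]
ft_force: [0.6, -0.8, -0.7]
gripper_width: 0.584
grip_force: 31.2
```

Request:
drive_tool --pt "0 0.4 0 0 0 -0.13 -0.5" --pt "-0.05 0.65 0 0 0 -0.13 -0.5" --pt "-0.05 0.7 0 0 0 -0.13 -0.5" --pt "-0.05 0.7 0 0 0 -0.13 -0.5" --pt "-0.05 0.7 0 0 0 -0.13 -0.5"

```text
time_s: 22.08
eef_pos: [0.5473, 0.1936, 0.0733]
orientation: [[0.999, -0.042, 0.001], [-0.042, -0.999, 0.0], [0.001, -0.0, -1.0]]
ft_force: [-0.1, -0.7, -0.4]
gripper_width: 0.576
grip_force: 31.2
```

Request:
drive_tool --pt "-0.05 0.7 0 0 0 -0.13 -0.5" --pt "-0.05 0.7 0 0 0 -0.13 -0.5" --pt "-0.05 0.5 0 0 0 -0.13 -0.5" --pt "0 0.15 -0.2 0 0 0 -0.5" --pt "0 0 -0.4 0 0 0 -0.5"

```text
time_s: 22.7
eef_pos: [0.5389, 0.3156, 0.0367]
orientation: [[0.996, -0.094, 0.001], [-0.094, -0.996, 0.001], [0.001, -0.001, -1.0]]
ft_force: [-0.0, -0.5, -0.7]
gripper_width: 0.576
grip_force: 31.3
```

Request:
drive_tool --pt "0 0 -0.1 0 0 0 -0.5" --pt "0 0 0 0 0 0 -0.5" --pt "0 0 0 0 0 0 -0.5" --pt "0 0 0 0 0 0 -0.5" --pt "0 0 0 0 0 0 -0.5"

```text
time_s: 23.32
eef_pos: [0.5387, 0.3152, 0.031]
orientation: [[0.995, -0.096, 0.001], [-0.096, -0.995, 0.0], [0.001, -0.0, -1.0]]
ft_force: [0.2, -0.3, 0.0]
gripper_width: 0.579
grip_force: 31.2
```

Run:
```python
from h import *
snap('side','side2',(140,250,300,370),5)
print(get_state()['eef_pos'],get_state()['orientation'][:,0])
```

```text
[0.53862223 0.31524239 0.03087612] [ 9.95423192e-01 -9.55641237e-02  4.09449460e-04]
```

View pics/side2.png

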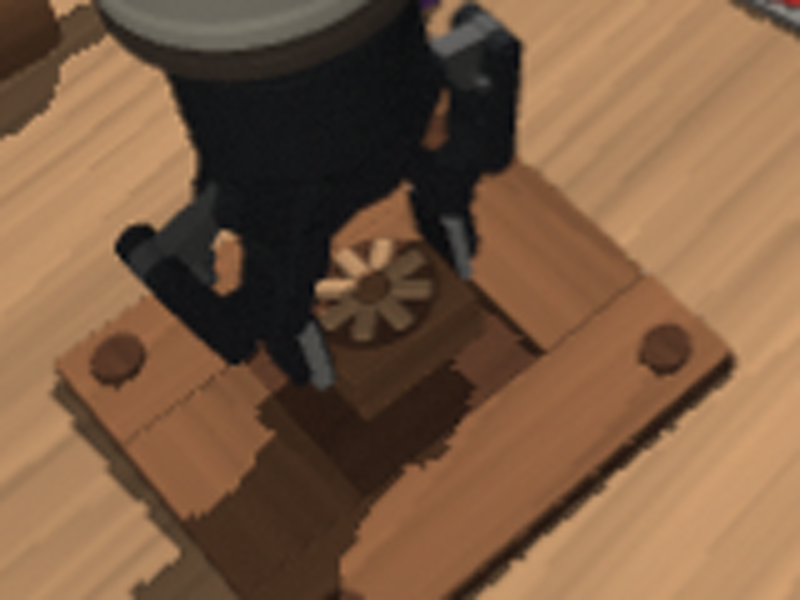

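The side crop shows the rosette held over the recess, flower centre at (375,286), with panel dots at (118,358) and (665,349). I'll cross-check in this camera.

Run:
```python
from h import *
S=lambda u,v:(140+(u+.5)/5-.5,250+(v+.5)/5-.5)
print('flower',at('side',S(375,286),.053)[:2])
im=cv2.imread('pics/full_side0.png')[250:400,140:300]
g=cv2.cvtColor(im,cv2.COLOR_BGR2GRAY)
d=[]
for p in [(227,276),(273,320),(208,373),(164,321)]:
    x,y=p[0]-140,p[1]-250; w=g[y-7:y+8,x-7:x+8].astype(float); m=w<np.median(w)*.75
    yy,xx=np.nonzero(m); q=(xx.mean()+x-7+140,yy.mean()+y-7+250); d.append(at('side',q,.012)[:2]); print(np.round(q,1),m.sum(),d[-1])
d=np.array(d);print(d.mean(0)); e=d[0]-d[1]+d[3]-d[2];print(np.degrees(np.arctan2(e[1],e[0])))
e=d[0]-d[3]+d[1]-d[2];print(np.degrees(np.arctan2(e[1],e[0])))
```

```text
flower [0.53814492 0.31591256]
[226.5 276.8] 62 [0.59955159 0.24323282]
[273.2 320. ] 83 [0.4629034  0.25629349]
[207.7 377.3] 18 [0.47322224 0.39468927]
[163.2 321.6] 85 [0.61282562 0.37813262]
[0.53712571 0.31808705]
-6.1193842285274
-94.9339556325754
```

Request:
drive_tool --pt "0 0.015 -0.1 0 0 0 -0.5" --pt "0 0 -0.1 0 0 0 -0.5" --pt "0 0 -0.05 0 0 0 -0.5" --pt "0 0 -0.02 0 0 0 -0.5" --pt "0 0 -0.01 0 0 0 -0.5"

```text
time_s: 24.0
eef_pos: [0.5385, 0.3161, 0.0137]
orientation: [[0.995, -0.096, 0.0], [-0.096, -0.995, 0.0], [0.0, -0.0, -1.0]]
ft_force: [-1.6, -0.2, -0.4]
gripper_width: 0.578
grip_force: 31.2
```

Request:
drive_tool --pt "0 0 -0.01 0 0 0 -0.5" --pt "0 0 -0.01 0 0 0 -0.5" --pt "0 0 0 0 0 0 -0.5" --pt "0 0 0 0 0 0 -0.5" --pt "0 0 0 0 0 0 -0.5"

```text
time_s: 24.62
eef_pos: [0.5386, 0.3161, 0.013]
orientation: [[0.995, -0.096, 0.0], [-0.096, -0.995, 0.0], [0.0, -0.0, -1.0]]
ft_force: [-2.8, -1.4, 6.0]
gripper_width: 0.576
grip_force: 31.9
```

Request:
drive_tool --pt "0 0 0 0 0 0 0.3" --pt "0 0 0 0 0 0 0.6" --pt "0 0 0 0 0 0 1" --pt "0 0 0.3 0 0 0 1" --pt "0 0 0.8 0 0 0 1"

```text
time_s: 25.25
eef_pos: [0.5376, 0.3156, 0.0784]
orientation: [[0.995, -0.096, -0.003], [-0.096, -0.995, -0.001], [-0.003, 0.002, -1.0]]
ft_force: [0.5, 0.5, 0.2]
gripper_width: 0.999
grip_force: 0.0
```

Request:
drive_tool --pt "0 0 0.9 0 0 0 1" --pt "0 -0.6 0 0 0 0.2 1" --pt "0 -0.8 0 0 0 0.2 1" --pt "0 -0.8 0 0 0 0.2 1" --pt "0 -0.8 0 0 0 0.2 1"

```text
time_s: 25.88
eef_pos: [0.5385, 0.1347, 0.134]
orientation: [[1.0, 0.017, 0.002], [0.017, -1.0, 0.0], [0.002, -0.0, -1.0]]
ft_force: [0.4, 0.8, -0.2]
gripper_width: 1.001
grip_force: 0.0
```

Run:
```python
from h import *
snap('top','top2'); im=cv2.imread('pics/full_top2.png')
a=cv2.resize(im[160:240,175:255],None,fx=5,fy=5,interpolation=cv2.INTER_CUBIC)
b=cv2.resize(im[155:240,395:475],(400,425),interpolation=cv2.INTER_CUBIC)[:400]
cv2.imwrite('pics/c5.png',cv2.convertScaleAbs(np.hstack([a,b]),alpha=1.6))
```

```text
(no output)
```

View pics/c5.png

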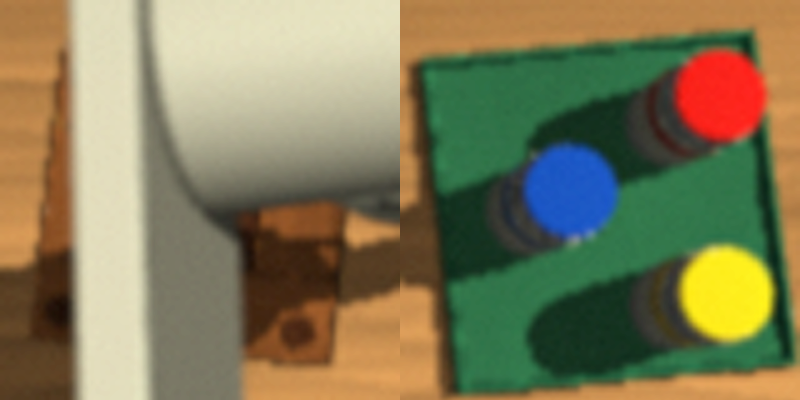

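The arm hides the panel; the tray shows all three tins upright, with lids at blue (571,190), red (721,95) and yellow (726,293). I'll move farther on and look at the panel.

Request:
drive_tool --pt "0 -0.8 0 0 0 0.1 1" --pt "0 -0.8 0 0 0 0.1 1" --pt "0 -0.8 0 0 0 0 1" --pt "0 -0.6 0 0 0 0 1" --pt "0 0 0 0 0 0 1"

```text
time_s: 26.55
eef_pos: [0.5386, -0.046, 0.1338]
orientation: [[0.999, 0.041, 0.001], [0.041, -0.999, -0.0], [0.001, 0.001, -1.0]]
ft_force: [0.1, 0.1, 0.6]
gripper_width: 1.002
grip_force: 0.0
```

Run:
```python
from h import *
B=lambda u,v:(395+(u-400+.5)/5-.5,155+(v+.5)/5-.5)
for n,uv in dict(blue=(571,190),red=(721,95),yellow=(726,293)).items(): print(n,np.round(at('top',B(*uv),.095)[:2],4))
snap('top','top3'); snap('side','side3')
a=cv2.resize(cv2.imread('pics/full_top3.png')[160:240,175:255],(400,400),interpolation=cv2.INTER_CUBIC)
b=cv2.resize(cv2.imread('pics/full_side3.png')[265:385,145:295],(500,400),interpolation=cv2.INTER_CUBIC)[:,50:450]
cv2.imwrite('pics/c6.png',cv2.convertScaleAbs(np.hstack([a,b]),alpha=1.5))
```

```text
blue [ 0.5378 -0.2646]
red [ 0.5858 -0.3448]
yellow [ 0.4835 -0.3415]
```

View pics/c6.png

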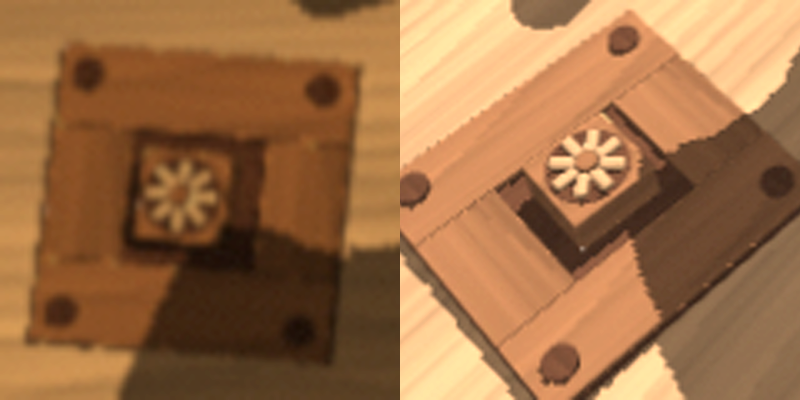

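Both views show the rosette lying flat in the recess, flower up. I'll compute its centring.

Run:
```python
from h import *
A=lambda u,v:(175+(u+.5)/5-.5,160+(v+.5)/5-.5)
P=np.array([at('top',A(*p),.011)[:2] for p in [(89,73),(322,90),(299,332),(61,311)]]);print('panel top',P.mean(0))
print('flower',at('top',A(180,194),.035)[:2])
S=lambda u,v:(145+(u-350+.5)*.3-.5,265+(v+.5)*.3-.5)
Q=np.array([at('side',S(*p),.011)[:2] for p in [(624,39),(778,181),(559,363),(413,189)]]);print('panel side',Q.mean(0),Q)
print('flower',at('side',S(588,161),.035)[:2])
```

```text
panel top [0.53943317 0.31608229]
flower [0.54041215 0.31582515]
panel side [0.53952318 0.31609172] [[0.60053133 0.24171747]
 [0.46502752 0.2545508 ]
 [0.47899756 0.39088855]
 [0.61353632 0.37721006]]
flower [0.53847062 0.31657708]
```

The rosette is centred within about 1 mm in both views. Now the tins go back, red first.

Request:
drive_tool --pt "0.13 -0.7 0 0 0 0 1" --pt "0.13 -0.85 0 0 0 0 1" --pt "0.13 -0.85 0 0 0 0 1" --pt "0.13 -0.85 0 0 0 0 1" --pt "0.13 -0.85 0 0 0 0 1" --newtons 40

```text
time_s: 27.28
eef_pos: [0.5782, -0.2903, 0.1332]
orientation: [[0.999, 0.045, 0.001], [0.045, -0.999, 0.0], [0.001, -0.0, -1.0]]
ft_force: [0.5, 0.6, 0.0]
gripper_width: 0.999
grip_force: 0.0
```

Request:
drive_tool --pt "0.13 -0.7 0 0 0 0 1" --pt "0 -0.18 0 0 0 0 1" --pt "0 0 -0.4 0 0 0 1" --pt "0 0 -0.5 0 0 0 1" --pt "0 0 -0.4 0 0 0 1"

```text
time_s: 27.9
eef_pos: [0.5857, -0.3409, 0.0539]
orientation: [[0.999, 0.045, -0.0], [0.045, -0.999, 0.001], [-0.0, -0.001, -1.0]]
ft_force: [-0.5, 0.5, -0.0]
gripper_width: 0.996
grip_force: 0.0
```

Request:
drive_tool --pt "0 0 -0.1 0 0 0 1" --pt "0 0 0 0 0 0 0.2" --pt "0 0 0 0 0 0 -0.5" --pt "0 0 0 0 0 0 -0.5" --pt "0 0 0 0 0 0 -0.5"

```text
time_s: 28.52
eef_pos: [0.5859, -0.3428, 0.0501]
orientation: [[0.999, 0.044, 0.002], [0.044, -0.999, -0.001], [0.002, 0.001, -1.0]]
ft_force: [-0.3, 1.6, 6.4]
gripper_width: 0.58
grip_force: 40.7
```

Request:
drive_tool --pt "0 0 0.25 0 0 0 -0.5" --pt "0 0 0.5 0 0 0 -0.5" --pt "0 0 0.6 0 0 0 -0.5" --pt "0 0.3 0.42 0 0 0 -0.5" --pt "-0.07 0.6 0 0 0 0 -0.5"

```text
time_s: 29.15
eef_pos: [0.5817, -0.2894, 0.1582]
orientation: [[0.999, 0.042, 0.004], [0.042, -0.999, -0.002], [0.003, 0.003, -1.0]]
ft_force: [1.0, 1.0, -2.8]
gripper_width: 0.572
grip_force: 42.3
```

Request:
drive_tool --pt "-0.07 0.8 0 0 0 0 -0.5" --pt "-0.07 0.8 0 0 0 0 -0.5" --pt "-0.07 0.8 0 0 0 0 -0.5" --pt "-0.07 0.8 0 0 0 0 -0.5" --pt "-0.07 0.8 0 0 0 0 -0.5"

```text
time_s: 29.78
eef_pos: [0.5598, -0.0472, 0.1561]
orientation: [[0.999, 0.044, 0.001], [0.044, -0.999, -0.0], [0.001, 0.0, -1.0]]
ft_force: [0.5, -0.0, -3.5]
gripper_width: 0.576
grip_force: 42.3
```

Request:
drive_tool --pt "-0.07 0.8 0 0 0 0 -0.5" --pt "-0.07 0.7 0 0 0 0 -0.5" --pt "-0.01 0.4 0 0 0 0 -0.5" --pt "0 0.1 0 0 0 0 -0.5" --pt "0 0 -0.4 0 0 0 -0.5"

```text
time_s: 30.4
eef_pos: [0.5522, 0.0713, 0.1327]
orientation: [[0.999, 0.044, 0.004], [0.044, -0.999, -0.0], [0.004, 0.0, -1.0]]
ft_force: [0.2, 0.1, -2.9]
gripper_width: 0.573
grip_force: 42.4
```

Request:
drive_tool --pt "0 0 -0.5 0 0 0 -0.5" --pt "0 0 -0.4 0 0 0 -0.5" --pt "0 0 -0.2 0 0 0 -0.5" --pt "0 0 0 0 0 0 -0.5" --pt "0 0 0 0 0 0 -0.5"

```text
time_s: 31.02
eef_pos: [0.5517, 0.0711, 0.0659]
orientation: [[0.999, 0.044, 0.001], [0.044, -0.999, 0.0], [0.001, 0.0, -1.0]]
ft_force: [0.3, 0.5, -2.3]
gripper_width: 0.575
grip_force: 42.3
```

Request:
drive_tool --pt "0 0.01 -0.1 0 0 0 -0.5" --pt "0 0 -0.06 0 0 0 -0.5" --pt "0 0 -0.02 0 0 0 -0.5" --pt "0 0 -0.015 0 0 0 -0.5" --pt "0 0 -0.005 0 0 0 -0.5"

```text
time_s: 31.65
eef_pos: [0.5513, 0.0719, 0.0541]
orientation: [[0.999, 0.044, 0.001], [0.044, -0.999, 0.0], [0.001, 0.0, -1.0]]
ft_force: [-8.1, 0.5, 19.5]
gripper_width: 0.577
grip_force: 44.2
```

Request:
drive_tool --pt "0 0 0.02 0 0 0 0.3" --pt "0 0 0 0 0 0 1" --pt "0 0 0 0 0 0 1" --pt "0 0 0.4 0 0 0 1" --pt "0 0 0.95 0 0 0 1"

```text
time_s: 32.28
eef_pos: [0.5498, 0.0719, 0.1337]
orientation: [[0.999, 0.044, -0.005], [0.044, -0.999, 0.0], [-0.005, -0.0, -1.0]]
ft_force: [1.0, 0.1, -0.2]
gripper_width: 1.003
grip_force: 0.0
```

Request:
drive_tool --pt "-0.03 -0.7 0 0 0 0 1" --pt "-0.04 -0.85 0 0 0 0 1" --pt "-0.04 -0.85 0 0 0 0 1" --pt "-0.04 -0.85 0 0 0 0 1" --pt "-0.04 -0.85 0 0 0 0 1"

```text
time_s: 32.9
eef_pos: [0.5394, -0.1757, 0.135]
orientation: [[0.999, 0.044, 0.0], [0.044, -0.999, 0.0], [0.0, -0.0, -1.0]]
ft_force: [0.0, 0.3, 0.4]
gripper_width: 0.993
grip_force: 0.0
```

Request:
drive_tool --pt "-0.03 -0.85 0 0 0 0 1" --pt "0 -0.65 0 0 0 0 1" --pt "0 0 -0.4 0 0 0 1" --pt "0 0 -0.5 0 0 0 1" --pt "0 0 -0.4 0 0 0 1"

```text
time_s: 33.52
eef_pos: [0.5376, -0.2641, 0.0556]
orientation: [[0.999, 0.044, -0.001], [0.044, -0.999, 0.001], [-0.001, -0.001, -1.0]]
ft_force: [0.2, -0.1, 0.7]
gripper_width: 1.0
grip_force: 0.0
```

Request:
drive_tool --pt "0 0 -0.1 0 0 0 1" --pt "0 0 0 0 0 0 0.2" --pt "0 0 0 0 0 0 -0.5" --pt "0 0 0 0 0 0 -0.5" --pt "0 0 0 0 0 0 -0.5"

```text
time_s: 34.15
eef_pos: [0.5384, -0.2644, 0.0522]
orientation: [[0.999, 0.044, 0.002], [0.044, -0.999, -0.001], [0.002, 0.001, -1.0]]
ft_force: [-1.1, 0.8, 5.9]
gripper_width: 0.579
grip_force: 41.4
```

Request:
drive_tool --pt "0 0 0.25 0 0 0 -0.5" --pt "0 0 0.4 0 0 0 -0.5" --pt "0 0 0.35 0 0 0 -0.5" --pt "0.05 0.4 0 0 0 0 -0.5" --pt "0.09 0.6 0 0 0 0 -0.5"

```text
time_s: 34.78
eef_pos: [0.5462, -0.2032, 0.1113]
orientation: [[0.999, 0.043, 0.0], [0.043, -0.999, 0.0], [0.0, -0.0, -1.0]]
ft_force: [0.2, 0.4, -2.1]
gripper_width: 0.576
grip_force: 41.8
```

Request:
drive_tool --pt "0.1 0.7 0 0 0 0 -0.5" --pt "0.1 0.7 0 0 0 0 -0.5" --pt "0.1 0.6 0 0 0 0 -0.5" --pt "0.01 0.35 0 0 0 0 -0.5" --pt "0 0 -0.3 0 0 0 -0.5"

```text
time_s: 35.4
eef_pos: [0.5654, -0.0618, 0.0936]
orientation: [[0.999, 0.046, 0.002], [0.046, -0.999, -0.0], [0.002, 0.001, -1.0]]
ft_force: [0.5, -0.8, -0.8]
gripper_width: 0.574
grip_force: 41.8
```

Request:
drive_tool --pt "0 0 -0.3 0 0 0 -0.5" --pt "0 0 -0.15 0 0 0 -0.5" --pt "0 0 -0.1 0 0 0 -0.5" --pt "0 0 0 0 0 0 -0.5" --pt "0 0 0 0 0 0 -0.5"

```text
time_s: 36.02
eef_pos: [0.5652, -0.0633, 0.0604]
orientation: [[0.999, 0.044, 0.001], [0.044, -0.999, -0.0], [0.001, 0.0, -1.0]]
ft_force: [0.3, 0.4, -1.4]
gripper_width: 0.576
grip_force: 41.8
```

Request:
drive_tool --pt "0 0 -0.04 0 0 0 -0.5" --pt "0 0 -0.02 0 0 0 -0.5" --pt "0 0 -0.01 0 0 0 -0.5" --pt "0 0 -0.005 0 0 0 -0.5" --pt "0 0 0 0 0 0 -0.5"

```text
time_s: 36.65
eef_pos: [0.5651, -0.0631, 0.0563]
orientation: [[0.999, 0.044, 0.001], [0.044, -0.999, -0.0], [0.001, 0.0, -1.0]]
ft_force: [-4.3, 1.1, 9.4]
gripper_width: 0.57
grip_force: 42.9
```

Request:
drive_tool --pt "0 0 0.005 0 0 0 0.3" --pt "0 0 0 0 0 0 1" --pt "0 0 0 0 0 0 1" --pt "0 0 0.4 0 0 0 1" --pt "0 0 0.9 0 0 0 1"

```text
time_s: 37.28
eef_pos: [0.5638, -0.0628, 0.1326]
orientation: [[0.999, 0.044, -0.004], [0.044, -0.999, 0.001], [-0.004, -0.001, -1.0]]
ft_force: [0.7, -0.1, 0.2]
gripper_width: 1.004
grip_force: 0.0
```

Request:
drive_tool --pt "-0.2 -0.7 0 0 0 0 1" --pt "-0.24 -0.85 0 0 0 0 1" --pt "-0.24 -0.85 0 0 0 0 1" --pt "-0.24 -0.85 0 0 0 0 1" --pt "-0.24 -0.85 0 0 0 0 1"

```text
time_s: 37.9
eef_pos: [0.4946, -0.3107, 0.1338]
orientation: [[0.999, 0.044, 0.0], [0.044, -0.999, -0.0], [0.0, 0.0, -1.0]]
ft_force: [0.2, 0.4, -0.2]
gripper_width: 0.999
grip_force: 0.0
```

Request:
drive_tool --pt "-0.2 -0.54 0 0 0 0 1" --pt "0 0 -0.2 0 0 0 1" --pt "0 0 -0.4 0 0 0 1" --pt "0 0 -0.5 0 0 0 1" --pt "0 0 -0.25 0 0 0 1"

```text
time_s: 38.52
eef_pos: [0.483, -0.3402, 0.0509]
orientation: [[0.999, 0.045, -0.002], [0.045, -0.999, 0.002], [-0.001, -0.002, -1.0]]
ft_force: [0.2, 0.4, 0.6]
gripper_width: 1.004
grip_force: 0.0
```

Request:
drive_tool --pt "0 0 -0.05 0 0 0 1" --pt "0 0 0 0 0 0 0.2" --pt "0 0 0 0 0 0 -0.5" --pt "0 0 0 0 0 0 -0.5" --pt "0 0 0 0 0 0 -0.5"

```text
time_s: 39.15
eef_pos: [0.4837, -0.3418, 0.051]
orientation: [[0.999, 0.044, 0.001], [0.044, -0.999, -0.001], [0.001, 0.001, -1.0]]
ft_force: [-0.5, 0.7, 5.8]
gripper_width: 0.577
grip_force: 41.3
```

Request:
drive_tool --pt "0 0 0.25 0 0 0 -0.5" --pt "0 0 0.4 0 0 0 -0.5" --pt "0 0 0.35 0 0 0 -0.5" --pt "0.01 0.4 0 0 0 0 -0.5" --pt "0.01 0.6 0 0 0 0 -0.5"

```text
time_s: 39.78
eef_pos: [0.4843, -0.2805, 0.11]
orientation: [[0.999, 0.043, 0.0], [0.043, -0.999, 0.0], [0.0, -0.0, -1.0]]
ft_force: [0.5, 0.4, -1.7]
gripper_width: 0.577
grip_force: 42.0
```

Request:
drive_tool --pt "0.02 0.75 0 0 0 0 -0.5" --pt "0.02 0.75 0 0 0 0 -0.5" --pt "0.02 0.75 0 0 0 0 -0.5" --pt "0.02 0.75 0 0 0 0 -0.5" --pt "0.01 0.75 0 0 0 0 -0.5"

```text
time_s: 40.4
eef_pos: [0.4892, -0.0543, 0.1099]
orientation: [[0.999, 0.044, -0.0], [0.044, -0.999, 0.0], [-0.0, -0.0, -1.0]]
ft_force: [0.9, 0.2, -1.8]
gripper_width: 0.575
grip_force: 42.0
```

Request:
drive_tool --pt "0 0.6 0 0 0 0 -0.5" --pt "0 0.3 0 0 0 0 -0.5" --pt "0 0.02 -0.3 0 0 0 -0.5" --pt "0 0 -0.3 0 0 0 -0.5" --pt "0 0 -0.15 0 0 0 -0.5"

```text
time_s: 41.02
eef_pos: [0.4894, -0.0013, 0.064]
orientation: [[0.999, 0.044, -0.001], [0.044, -0.999, 0.0], [-0.001, -0.0, -1.0]]
ft_force: [-0.1, -0.0, -1.8]
gripper_width: 0.573
grip_force: 42.1
```

Request:
drive_tool --pt "0 0 -0.08 0 0 0 -0.5" --pt "0 0 0 0 0 0 -0.5" --pt "0 0 0 0 0 0 -0.5" --pt "0 0 0 0 0 0 -0.5" --pt "0 0 0 0 0 0 -0.5"

```text
time_s: 41.65
eef_pos: [0.49, -0.0013, 0.0602]
orientation: [[0.999, 0.044, 0.0], [0.044, -0.999, 0.0], [0.0, -0.0, -1.0]]
ft_force: [-0.1, 0.1, -2.4]
gripper_width: 0.578
grip_force: 42.1
```

Request:
drive_tool --pt "0 0 -0.04 0 0 0 -0.5" --pt "0 0 -0.03 0 0 0 -0.5" --pt "0 0 -0.015 0 0 0 -0.5" --pt "0 0 -0.01 0 0 0 -0.5" --pt "0 0 0 0 0 0 -0.5"

```text
time_s: 42.28
eef_pos: [0.49, -0.0013, 0.055]
orientation: [[0.999, 0.044, 0.0], [0.044, -0.999, 0.0], [0.0, -0.0, -1.0]]
ft_force: [-5.7, 1.4, 11.4]
gripper_width: 0.571
grip_force: 43.4
```

Release, rise high, and retreat toward -y to look.

Request:
drive_tool --pt "0 0 0.005 0 0 0 0.3" --pt "0 0 0 0 0 0 1" --pt "0 0 0 0 0 0 1" --pt "0 0 0.4 0 0 0 1" --pt "0 0 0.9 0 0 0 1"

```text
time_s: 42.9
eef_pos: [0.4887, -0.0011, 0.1317]
orientation: [[0.999, 0.044, -0.004], [0.044, -0.999, 0.001], [-0.004, -0.001, -1.0]]
ft_force: [0.3, 0.1, 0.7]
gripper_width: 1.002
grip_force: 0.0
```

Request:
drive_tool --pt "0 0 0.9 0 0 0 1" --pt "-0.2 -0.8 0.3 0 0 0 1" --pt "-0.2 -0.8 0 0 0 0 1" --pt "-0.2 -0.8 0 0 0 0 1" --pt "-0.2 -0.8 0 0 0 0 1"

```text
time_s: 43.52
eef_pos: [0.4413, -0.1947, 0.2047]
orientation: [[0.999, 0.044, 0.0], [0.044, -0.999, -0.0], [0.0, 0.0, -1.0]]
ft_force: [0.7, -0.1, 0.7]
gripper_width: 1.001
grip_force: 0.0
```

Request:
drive_tool --pt "-0.2 -0.8 0 0 0 0 1" --pt "-0.2 -0.8 0 0 0 0 1" --pt "-0.2 -0.7 0 0 0 0 1" --pt "0 -0.3 0 0 0 0 1" --pt "0 0 0 0 0 0 1"

```text
time_s: 44.15
eef_pos: [0.4059, -0.3497, 0.2042]
orientation: [[0.999, 0.043, -0.0], [0.043, -0.999, 0.001], [-0.0, -0.001, -1.0]]
ft_force: [-0.7, 0.8, -0.3]
gripper_width: 1.0
grip_force: 0.0
```

Run:
```python
from h import *
snap('top','top4'); snap('side','side4')
im=cv2.imread('pics/full_top4.png')
a=cv2.resize(im[165:245,280:380],(500,400),interpolation=cv2.INTER_CUBIC)
b=cv2.resize(cv2.imread('pics/full_side4.png')[150:278,270:398],None,fx=3.125,fy=3.125,interpolation=cv2.INTER_CUBIC)
cv2.imwrite('pics/c7.png',np.hstack([a,b])[:,:800])
```

```text
(no output)
```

View pics/c7.png

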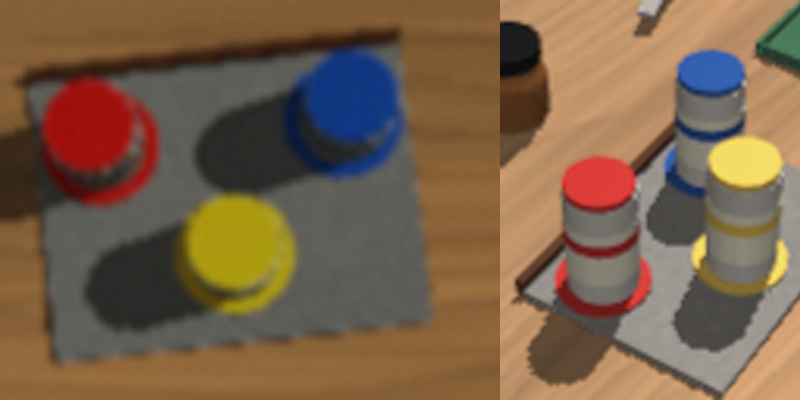

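The tins stand upright on their own coasters, with lids at red (90,118), blue (351,95) and yellow (236,242). I'll check the centring in both cameras.

Run:
```python
from h import *
A=lambda u,v:(280+(u+.5)/5-.5,165+(v+.5)/5-.5)
S=lambda u,v:(270+(u-500+.5)/3.125-.5,150+(v+.5)/3.125-.5)
C=lambda u,v:(250+(u+.5)/5-.5,150+(v+.5)/5-.5)
co=dict(red=(.5518,.0718),blue=(.5647,-.0634),yellow=(.4904,-.0018))
t=dict(red=(90,118),blue=(351,95),yellow=(236,242)); s=dict(red=(600,184),blue=(711,73),yellow=(745,164)); c=dict(red=(266,449),blue=(433,267),yellow=(485,413))
for n in co:
    T=at('top',A(*t[n]),.099)[:2];L=at('side',S(*s[n]),.099)[:2];K=at('side',C(*c[n]),.009)[:2]
    print(n,'top err mm',np.round((T-co[n])*1e3,1),'side err',np.round((L-K)*1e3,1))
```

```text
red top err mm [ 3.1 -0.7] side err [-1.4 -0.2]
blue top err mm [-0.5  0.6] side err [-2.   1.4]
yellow top err mm [-0.5 -0.8] side err [-1.8  2.5]
```

Run:
```python
from h import *
im=cv2.imread('pics/full_top4.png'); a=cv2.resize(im[174:214,282:322],(400,400),interpolation=cv2.INTER_CUBIC)
s=cv2.imread('pics/full_side4.png'); b=cv2.resize(s[195:255,275:335],(400,400),interpolation=cv2.INTER_CUBIC)
# predicted outlines for tin concentric with coaster
def circ(img,cam,P,r,o,k,col):
    q=[(np.array(pix(cam,[P[0]+r*np.cos(t),P[1]+r*np.sin(t),P[2]]))+.5-o)*k for t in np.linspace(0,6.28,80)]
    cv2.polylines(img,[np.array(q,np.int32)],True,col,1)
for z,r in((.009,.033),(.009,.025),(.099,.025)):
    circ(a,'top',(.5518,.0718,z),r,np.array([282,174]),10,(255,255,255))
    circ(b,'side',(.5518,.0718,z),r,np.array([275,195]),400/60,(255,255,255))
cv2.imwrite('pics/c8.png',cv2.convertScaleAbs(np.hstack([a,b]),alpha=1.3))
```

```text
(no output)
```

View pics/c8.png

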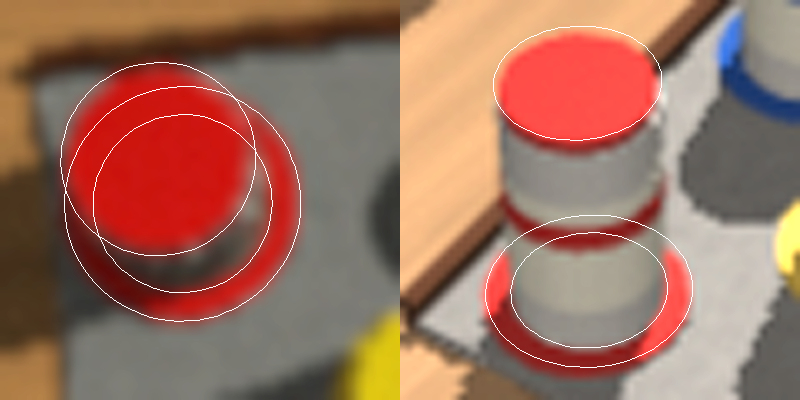

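The outlines predicted for a tin centred on its coaster match the red tin to about 1 mm in both views.

```bash
python3 -c "
from station import *
print(job_done())"
```

```text
the job is handed in; nothing more can be done
None
```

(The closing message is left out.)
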